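# Post a warranty return through the slot of the returns box

### The job

Take the red-banded return carton out of the sorter and post it upright, narrow end down, through the slot in the top of the blue returns box, then press it down past the sprung trap in the throat so that it drops inside and the trap springs shut behind it. Go gently: feel for the slot and never bear down hard on the carton or the box, and leave the other cartons and everything else on the counter where they are.

Things in the scene. Friction and masses are not known exactly. Their poses are not given: they have to be found in the camera images.
- return_carton_mid (a point): Centre of the return carton, a rigid flat brown carton 95 mm tall, 70 mm wide and 20 mm thick, about 0.3 kg, with a red band round it near the top and a red patch on its top end. It stands upright on one 70 x 20 mm end in a bay of the sorter. x: along its 70 mm width, y: through its 20 mm thickness, z: up, along its 95 mm height. The three cartons may stand in any order.
- return_carton: The same carton; its origin is the centre of its underside. Same axes.
- slot (a point): Where the slot in the top of the blue returns box is meant to be: its centre, level with the bright steel collar plate round it, 205 mm above the table. z: up; x: across the slot (the narrow way); y: along it. The collar (92 x 132 mm, slot and throat in one) is bolted down through elongated holes and sits up to 9 mm off along x, either way; this is not reported. Along y it is true.
- returns_box: Blue sheet-steel box, fixed; origin on the table below point slot, same axes. It reaches from 55 mm behind that (-x) to 155 mm ahead and 110 mm to each side. The slot is 23 x 74 mm, square-edged: 1.5 mm to spare each side of the carton in thickness, 2 mm in width. A polished throat goes straight down 60 mm; 63 mm down the trap shuts it. A carton let go there rests on the trap, 32 mm standing out.
- trap (a joint): Angle of the sprung flap below the throat, rad: 0 shut, 1.5 hanging open. Hinged 18 mm to -x of the slot's middle, it opens downwards. Its spring holds it shut and carries the carton's weight. Pushing the carton down takes about 4 to 7 N at first and less as it opens; after 18 to 28 mm of push, a little before it is flush, the carton slips past and falls to the floor of the box, and the flap shuts by itself.
- sorter_mid (a point): Middle of the floor of the sorter, 4 mm above the table: a dark sheet-steel desk sorter, fixed, 100 mm (x) by 218 mm (y), seven upright dividers 2 mm thick, their tops 44 mm above the table, 36 mm apart along y. The three cartons stand on its floor in every other bay, 72 mm apart along y, their thickness along y; they rise 55 mm above the dividers.
- green_carton: Carton of the same size and kind with a green band, to be left in the sorter. Origin: centre of its underside.
- white_carton: Carton of the same size and kind with a white band, to be left in the sorter. Origin: centre of its underside.
- bearing_ring: Steel bearing ring lying flat, 96 mm across, 18 mm high. Origin: centre of its underside.
- mug: Blue ceramic mug, 80 mm across, 90 mm high. Origin: centre of its underside.
- tape_roll: Roll of brown parcel tape lying flat, 92 mm across, 48 mm high. Origin: centre of its underside.
- stapler: Red and black stapler, 130 x 34 mm, 45 mm high. Origin: centre of its underside.
- stamp: Office stamp with a wooden knob, 55 x 30 mm, 70 mm high. Origin: centre of its underside.
- scanner: Handheld barcode scanner lying down, about 130 x 66 mm, 36 mm high. Origin: underside of its handle.

How it is judged:
By the outcome, as a careful person would: the job done as asked, in the order asked, and still so for the second after the job is handed in, with the robot touching nothing.
It also fails if it takes over 72 s, if anything falls off the work surface, if the arm or the gripper's body presses on something with over 40 N, if the wrist force passes 120 N, or if a joint passes its speed limit or range.

### The arm

A 7-joint arm with a two-finger parallel gripper is mounted at the origin on the work surface. World frame = base frame: x ahead of the robot, y to its left, z up, the work surface at z = 0. Lengths are in m, angles in degrees, forces in N, time in s.
With the tool pointing down it reaches from about 0.425 to 0.875 m from the base axis. Payload 4.7 kg.
Tool frame: the origin (TCP) lies where the fingers leave the gripper's body, on its centre line; the fingertips stand 70 mm ahead of it and the grasp point (between the pads) lies 51 mm ahead of it (env.tip_reach is the distance from the TCP to the fingertips, in m); z points along the fingers, x is the direction in which the jaws open and shut, and the axes are right-handed (so a half turn about z gives the same grasp; the last joint's range is limited). The gripper opens to 87 mm and grips with 3 to 60 N. Pads are 19 mm wide; open, the fingers measure 117 mm over their backs; the gripper's body (75 mm by 190 mm) begins 51 mm behind the grasp point.
Start: joints at [-73.39, 18.392, -4.016, 83.108, 1.295, 78.541, -3.26], TCP at [0.177, 0.625, 0.292] pointing down, gripper open.
Joint ranges: [-163.93, 163.93], [-17.29, 119.83], [-79.2, 71.16], [3.27, 140.29], [-89.18, 269.18], [5.43, 117.66], [-154.24, 154.24]. Speed limits (degrees/s): [147.25, 147.25, 180, 180, 180, 180, 180].

### API

Orientations are given as [roll, pitch, yaw] about the fixed x, y, z axes, in that order (R = Rz(yaw) Ry(pitch) Rx(roll)).
In Python, from cell import env, optics, order gives the robot as it stands.
- The arm moves only by the shell command python3 -m creep 'ROWS' [FORCE]. ROWS is JSON, a list of rows, each a list of 7 numbers: the shift along the tool's x, y, z in cm, then the turn, a rotation vector about the tool's x, y, z in rad, then the opening, from 0 (shut) to 1 (fully open). A call has 1 to 20 rows; each row shifts and turns the pose as measured when the row begins, along the tool's axes as they then stand; what a row does not reach is not made up. A row lasts 1/10 s, in which the tool goes at most 50 mm and 8.59 degrees, less where a joint would pass 70% of its speed; a pose out of reach is approached as far as the arm can. A call with a gripper value outside its range is refused whole. The fingers move at their own pace and stop on an object; FORCE is the grip in N (left out, the last holds). Time passes only in rows, so rows that do not move let the fingers close. It gives the time, the measured TCP pose, the force and the opening at its end, in the units of the state.
- env.get_obs(): the state, without advancing time (a new reading comes with each control period).
- optics.read_camera(name): name is "side" or "top"; returns a dict with "frame" (400x640x3 uint8, blue, green, red), "z_map" (400x640 float32, m along the optical axis (not along the pixel's ray), 0 where there is no reading), "fx", "fy", "cx", "cy" (pixels), "R" (3x3) and "t" (3): a world point X has camera coordinates R X + t. Camera axes: x right, y down, z forward; pixel columns grow to the right and rows downward; lengths in m; the calibration is good to about 2 mm. A picture is of the moment at which its call begins.
- order.sign_off(): hands the job in, once; it reports no verdict.
The state is a dict: "time_s": time; "qpos": joint angles; "joint_velocities": joint speeds; "effort": joint torques, N m; "tool_pos": TCP position; "tool_rot": TCP orientation; "force": force on the tool from outside, world axes, zero at the start; "wrist_torque": the same for the moment, N m; "grip_width": finger opening in m.
Only numpy, scipy, OpenCV 4.12 (cv2) and the standard library are available. Lean on these libraries where they do the work, as an engineer would, in place of code of your own. Each camera call takes 0.05 s, during which the arm holds its last target. There are 200 camera calls.

## Working session

There is one attempt and no reset: what is moved stays moved. The work goes in short steps, Python scripts to look and compute and a shell command to move; the robot and the scene stay as the last step left them, time stands still between calls to the robot, and variables do not carry over. Pictures are saved under pics/ and viewed, on a budget of 10 in all, crops included, one or two more only if the job needs it, and the job is handed in when it is done.

```bash
ls; mkdir -p pics
cat > h.py <<'E'
import numpy as np, cv2
from cell import env, optics, order
def pix(c,u,v,z=None):
    z = c["z_map"][v,u] if z is None else z
    return c["R"].T@(np.array([(u-c["cx"])/c["fx"]*z,(v-c["cy"])/c["fy"]*z,z])-c["t"])
def world(c):
    v,u=np.mgrid[:400,:640]; z=c["z_map"]
    P=np.stack([(u-c["cx"])/c["fx"]*z,(v-c["cy"])/c["fy"]*z,z],-1)-c["t"]
    return P@c["R"]
E
python3 - <<'E'
from h import *
s=env.get_obs(); print(s)
ims=[]
for n in("top","side"):
    c=optics.read_camera(n); print(n,c["fx"],c["cx"],c["R"].round(3).tolist(),c["t"], -c["R"].T@c["t"]); np.save(n+".npy",c,allow_pickle=True)
    cv2.imwrite(f"pics/{n}0.png",c["frame"])
E
```

```text
pics
{'time_s': 0.0, 'qpos': array([-73.3900988 ,  18.43840908,  -4.01443276,  83.17344859,
         1.29500199,  78.54100484,  -3.26032027]), 'joint_velocities': array([ 0.00559139, -0.02958996, -0.0149919 ,  0.02379153,  0.03609189,
       -0.04979093, -0.01737738]), 'effort': array([ 1.20067557e-04, -4.91280556e+01, -4.03627893e-01, -3.12526309e+01,
       -6.38738740e-02,  4.40305879e-02,  1.84539495e-04]), 'tool_pos': array([0.17694542, 0.62502338, 0.29118135]), 'tool_rot': array([1.79993941e+02, 1.07625768e-01, 7.41984480e+01]), 'force': array([-0.33370719, -0.11213423,  0.26610177]), 'wrist_torque': array([-0.01706649, -0.07483963,  0.00378668]), 'grip_width': 0.08697728524982007}
top 501.9809050535945 312.7204785290928 [[0.063, -0.998, 0.001], [-0.977, -0.062, -0.205], [0.205, 0.012, -0.979]] [-0.03006173  0.57641973  1.68978981] [ 0.21878237 -0.01475956  1.77213697]
side 495.09455888222396 312.05168542622926 [[-0.873, -0.486, 0.019], [-0.353, 0.605, -0.714], [0.336, -0.631, -0.7]] [0.49159648 0.30651131 1.54879333] [0.01745747 1.03076403 1.29290287]
```

View pics/top0.png

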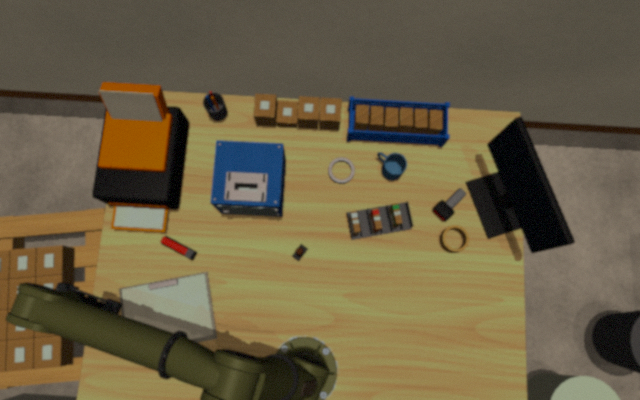

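View pics/side0.png

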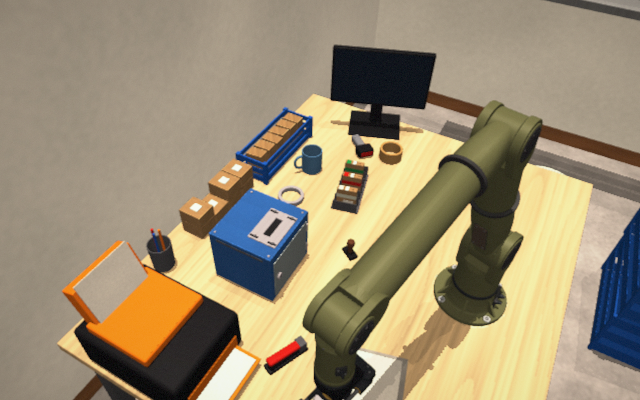

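The top view shows the sorter at (380,220) with the red carton in the middle bay (376,217), and the slot at (246,186) on the blue box. The side view shows the same cartons at (350,185) and the slot at (273,228). Next I'll view enlarged crops.

Run:
```python
from h import *
T=np.load("top.npy",allow_pickle=True).item();S=np.load("side.npy",allow_pickle=True).item()
def crop(c,u,v,w,h,k): return cv2.resize(c["frame"][v:v+h,u:u+w],None,fx=k,fy=k,interpolation=cv2.INTER_CUBIC)
a=[crop(T,340,195,80,50,5),crop(T,210,160,80,50,5),crop(S,320,150,80,70,5),crop(S,235,190,80,70,5)]
cv2.imwrite("pics/crop0.png",np.vstack([np.hstack(a[:2]),np.hstack(a[2:])]))
for n,c in(("T",T),("S",S)):
    W=world(c); f=c["frame"].astype(int); b,g,r=f[...,0],f[...,1],f[...,2]
    reg=(W[...,0]>.4)&(W[...,0]<.7)&(W[...,1]<-.05)&(W[...,1]>-.35)
    for nm,m in(("red",(r>90)&(r>2*g)&(r>2*b)),("green",(g>1.3*r)&(g>1.3*b)&(g>45))):
        m=m&reg; t=m&(W[...,2]>.09); print(n,nm,m.sum(),np.median(W[m],0) if m.any() else 0, t.sum())
    m=reg&(W[...,2]>.09); print(n,"cartons tops",m.sum(),np.median(W[m],0))
    m=(W[...,2]>.195)&(W[...,2]<.215)&(W[...,0]>.4)&(W[...,0]<.95)&(W[...,1]<.4)&(W[...,1]>0)
    hi=m&(f.min(2)>110); ds=[m,hi]
    for q in ds: print(n,q.sum(),np.median(W[q],0),cv2.minAreaRect(W[q][:,:2].astype(np.float32)) if q.any() else 0)
```

```text
T red 31 [ 0.53748908 -0.20775138  0.097535  ] 29
T green 29 [ 0.55913758 -0.27589195  0.09875754] 24
T cartons tops 395 [ 0.51926251 -0.21411334  0.09851407]
T 4058 [0.62035804 0.2230412  0.20246549] ((0.6214905977249146, 0.22373229265213013), (0.2127811312675476, 0.2218651920557022), 0.8899894952774048)
T 820 [0.57142241 0.22098477 0.20458965] ((0.5752992033958435, 0.2463788390159607), (0.18375374376773834, 0.09768949449062347), 85.00605773925781)
S red 89 [ 0.52762771 -0.20499835  0.07061816] 21
S green 66 [ 0.54516294 -0.27231081  0.07003206] 15
S cartons tops 346 [ 0.51872831 -0.21057598  0.09766331]
S 3923 [0.61889977 0.23443724 0.20342329] ((0.6225066781044006, 0.22165820002555847), (0.21494999527931213, 0.22722409665584564), 0.8599095940589905)
S 1012 [0.57896949 0.22042855 0.20548737] ((0.620755672454834, 0.21565228700637817), (0.2060769945383072, 0.21677152812480927), 0.357269823551178)
```

View pics/crop0.png

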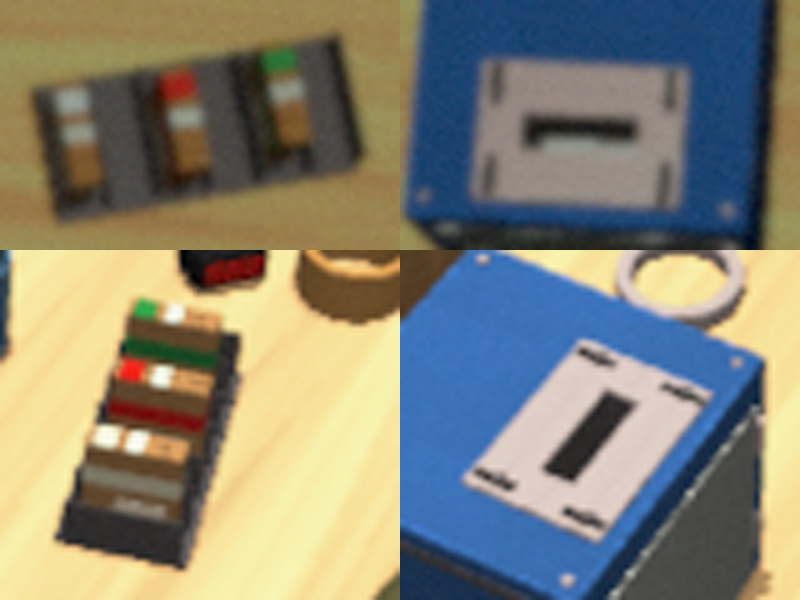

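The crops show the red carton's top end in the top view, from (372,209) to (382,230), and in the side view with its centre at about (353,175.5). The slot is centred at top (246,186.6) and side (272.8,226.8). The collar corners are also clear, so I'll triangulate these and check them against the known sizes.

```bash
cat >> h.py <<'E'
def ray(c,u,v):
    d=c["R"].T@np.array([(u-c["cx"])/c["fx"],(v-c["cy"])/c["fy"],1]); return -c["R"].T@c["t"],d
def plane(c,u,v,z):
    o,d=ray(c,u,v); return o+d*(z-o[2])/d[2]
def tri(c1,p1,c2,p2):
    A=np.zeros((3,3));b=np.zeros(3)
    for c,p in((c1,p1),(c2,p2)):
        o,d=ray(c,*p); d/=np.linalg.norm(d); M=np.eye(3)-np.outer(d,d); A+=M;b+=M@o
    return np.linalg.solve(A,b)
E
python3 - <<'E'
from h import *
np.set_printoptions(precision=4,suppress=True)
T=np.load("top.npy",allow_pickle=True).item();S=np.load("side.npy",allow_pickle=True).item()
f=lambda x,y,u0,v0:((x+.5)/5-.5+u0,(y+.5)/5-.5+v0)
tc=lambda x,y:f(x-400,y,210,160); sc=lambda x,y:f(x-400,y-250,235,190)
tk=lambda x,y:f(x,y,340,195); sk=lambda x,y:f(x,y-250,320,150)
# collar corners TL,TR,BR,BL in the top view; same corners in the side view
Tc=[(482,60),(690,68),(682,210),(472,200)]; Sc=[(464,482),(582,340),(712,395),(600,543)]
print("slot tri",tri(T,tc(581,135),S,sc(591,436)))
for n,c,g,L in(("T",T,tc,Tc),("S",S,sc,Sc)):
    P=np.array([plane(c,*g(*p),.205)[:2] for p in L]); print(n,"collar",P.mean(0),"sides",np.linalg.norm(P-np.roll(P,-1,0),axis=1),cv2.minAreaRect(P.astype(np.float32)))
print("slot planes",plane(T,*tc(581,135),.205),plane(S,*sc(591,436),.205))
# red patch corners on carton top
print("red top tri", tri(T,tk(178,84),S,sk(131,370)),"label",tri(T,tk(186,118),S,sk(161,378)))
for n,c,g,L in(("T",T,tk,[(161,73),(194,70)]),("S",S,sk,[(122,358),(218,375),(210,398),(112,383)])):
    P=np.array([plane(c,*g(*p),.099)[:2] for p in L]); print(n,P.tolist(),P.mean(0),np.linalg.norm(P-np.roll(P,-1,0),axis=1))
for n,c in(("T",T),("S",S)):
    W=world(c); m=(W[...,0]>.4)&(W[...,0]<.7)&(W[...,1]<-.05)&(W[...,1]>-.35)&(W[...,2]>.092)&(W[...,2]<.104)
    k,l,st,ce=cv2.connectedComponentsWithStats(m.astype(np.uint8))
    for i in range(1,k):
        if st[i,4]>15:
            Q=W[l==i]; print(n,st[i,4],Q.mean(0),cv2.minAreaRect(Q[:,:2].astype(np.float32)))
    m=(W[...,2]>.03)&(W[...,2]<.05)&(W[...,0]>.4)&(W[...,0]<.7)&(W[...,1]<-.05)&(W[...,1]>-.35)
    k,l,st,ce=cv2.connectedComponentsWithStats((W[...,2]>.198).astype(np.uint8)*(abs(W[...,0]-.62)<.15)*(abs(W[...,1]-.22)<.15))
    i=1+st[1:,4].argmax(); Q=W[l==i]; print("box",Q.mean(0),cv2.minAreaRect(Q[:,:2].astype(np.float32)))
E
```

```text
slot tri [0.5745 0.2217 0.2047]
T collar [0.5734 0.2208] sides [0.1344 0.0935 0.1342 0.0923] ((0.5730923414230347, 0.22089308500289917), (0.09349517524242401, 0.13469746708869934), 1.3465266227722168)
S collar [0.5757 0.2233] sides [0.131  0.092  0.1305 0.0922] ((0.5755887031555176, 0.2232302725315094), (0.09222634881734848, 0.13210619986057281), 1.1973435878753662)
slot planes [0.5728 0.2211 0.205 ] [0.5761 0.2221 0.205 ]
red top tri [ 0.5396 -0.2079  0.0989] label [ 0.5178 -0.2144  0.0958]
T [[0.5452647105837523, -0.19640498281986468], [0.5487460638586368, -0.21866902017451087]] [ 0.547  -0.2075] [0.0225 0.0225]
S [[0.5523087748481011, -0.21614835485756334], [0.4840067990492905, -0.23472410967278678], [0.4785643030349148, -0.20939782875536883], [0.5464312116090816, -0.18819967459894982]] [ 0.5153 -0.2121] [0.0708 0.0259 0.0711 0.0286]
T 110 [ 0.5384 -0.2807  0.0982] ((0.5385500192642212, -0.2804855704307556), (0.07132565975189209, 0.02158362604677677), 14.843514442443848)
T 114 [ 0.5161 -0.2131  0.098 ] ((0.5163930654525757, -0.21333761513233185), (0.07034475356340408, 0.0211090911
[... 161 characters left out ...]
56420898)
box [0.6191 0.2231 0.2033] ((0.6211625337600708, 0.22325009107589722), (0.21186856925487518, 0.2211778163909912), 0.6697263717651367)
S 92 [ 0.5394 -0.2806  0.0975] ((0.5400441884994507, -0.2836093306541443), (0.06987078487873077, 0.030394509434700012), 12.519315719604492)
S 101 [ 0.5162 -0.2124  0.0981] ((0.5178905129432678, -0.21709178388118744), (0.06964771449565887, 0.03147316724061966), 11.693167686462402)
S 108 [ 0.5002 -0.1408  0.0982] ((0.5013424754142761, -0.14116716384887695), (0.06871606409549713, 0.02835126966238022), 13.094983100891113)
box [0.6202 0.2295 0.2037] ((0.6225066781044006, 0.22165820002555847), (0.21494999527931213, 0.22722409665584564), 0.8599095940589905)
```

```bash
cat >> h.py <<'E'
from scipy.spatial.transform import Rotation as Ro
def need(p,yaw):
    s=env.get_obs(); A=Ro.from_euler("xyz",s["tool_rot"],degrees=True); B=Ro.from_euler("xyz",[180,0,yaw],degrees=True)
    print("t",s["time_s"],"pos",np.round(s["tool_pos"],4),"rot",np.round(s["tool_rot"],2),"F",np.round(s["force"],1),"M",np.round(s["wrist_torque"],2),"w",round(s["grip_width"],4))
    print("shift cm",(A.inv().apply(np.array(p)-s["tool_pos"])*100).round(2),"turn",(A.inv()*B).as_rotvec().round(3))
E
python3 -m creep '[[0,0,-5,0,0,0,0.5],[0,0,-5,0,0,0,0.5],[-3,4.2,0,0,0,0,0.5],[-3,4.2,0,0,0,0,0.5],[-3,4.2,0,0,0,0,0.5],[-3,4.2,0,0,0,0,0.5],[-3,4.2,0,0,0,0,0.5],[-3,4.2,0,0,0,0,0.5],[-3,4.2,0,0,0,0,0.5],[-3,4.2,0,0,0,0,0.5],[-3,4.2,0,0,0,0,0.5],[-3,4.2,0,0,0,0,0.5],[-3,4.2,0,0,0,0,0.5],[-3,4.2,0,0,0,0,0.5]]' 25; python3 -c "
from h import *
need([.516,-.213,.25],-75)"
```

```text
time_s: 1.5
tool_pos: [0.5506, 0.1596, 0.3888]
tool_rot: [-179.7, 0.6, 75.3]
force: [0.5, 0.8, 0.5]
grip_width: 0.0437
t 1.5 pos [0.5506 0.1596 0.3888] rot [-179.68    0.55   75.27] F [0.5 0.8 0.5] M [ 0.06 -0.02  0.01] w 0.0437
shift cm [-36.78   6.21  14.2 ] turn [0.011 0.011 2.623]
```

```bash
python3 -m creep '[[-4,0.6,0,0,0,0,0.5],[-4,0.6,0,0,0,0,0.5],[-4,0.6,0,0,0,0,0.5],[-4,0.6,0,0,0,0,0.5],[-4,0.6,0,0,0,0,0.5],[-4,0.6,0,0,0,0,0.5],[-4,0.6,0,0,0,0,0.5],[-4,0.6,0,0,0,0,0.5],[-4,0.6,0,0,0,0,0.5],[-3,0.6,0,0,0,0,0.5],[0,0,0,0,0,0.14,0.5],[0,0,0,0,0,0.14,0.5],[0,0,0,0,0,0.14,0.5],[0,0,0,0,0,0.14,0.5],[0,0,0,0,0,0.14,0.5],[0,0,0,0,0,0.14,0.5],[0,0,0,0,0,0.14,0.5],[0,0,0,0,0,0.14,0.5],[0,0,0,0,0,0.14,0.5],[0,0,0,0,0,0.14,0.5]]'; python3 -c "
from h import *
need([.516,-.213,.25],-75)"
```

```text
time_s: 3.5
tool_pos: [0.5005, -0.2589, 0.3839]
tool_rot: [179.1, 1.2, -9.2]
force: [0.1, 0.3, 1.7]
grip_width: 0.0435
t 3.5 pos [ 0.5005 -0.2589  0.3839] rot [179.13   1.18  -9.23] F [0.1 0.3 1.7] M [-0.09  0.02  0.01] w 0.0435
shift cm [ 1.07 -4.98 13.29] turn [0.025 0.01  1.148]
```

```bash
python3 -m creep '[[0,0,0,0,0,0.14,0.5],[0,0,0,0,0,0.14,0.5],[0,0,0,0,0,0.14,0.5],[0,0,0,0,0,0.14,0.5],[0,0,0,0,0,0.14,0.5],[0,0,0,0,0,0.14,0.5],[0,0,0,0,0,0.14,0.5],[0,0,0,0,0,0.12,0.5],[0,0,0,0,0,0,0.5],[0,0,0,0,0,0,0.5]]'; python3 -c "
from h import *
need([.516,-.213,.25],-75)"
```

```text
time_s: 4.5
tool_pos: [0.4988, -0.2572, 0.3796]
tool_rot: [178.2, -0.0, -74.8]
force: [-0.4, -0.2, -0.2]
grip_width: 0.0435
t 4.5 pos [ 0.4988 -0.2572  0.3796] rot [ 1.7821e+02 -1.0000e-02 -7.4810e+01] F [-0.4 -0.2 -0.2] M [-0.05  0.11  0.01] w 0.0435
shift cm [-3.81 -3.22 12.87] turn [ 0.031 -0.     0.003]
```

```bash
python3 -m creep '[[-1.9,-1.6,1,0.03,0,0,0.5],[-1.9,-1.6,3,0,0,0,0.5],[0,0,3,0,0,0,0.5],[0,0,3,0,0,0,0.5],[0,0,0,0,0,0,0.5],[0,0,0,0,0,0,0.5]]'
python3 - <<'E'
from h import *
need([.516,-.213,.144],-75)
T=optics.read_camera("top");S=optics.read_camera("side")
a=cv2.resize(T["frame"][185:255,335:425],(495,385),interpolation=cv2.INTER_CUBIC)
b=cv2.resize(S["frame"][125:225,305:405],(385,385),interpolation=cv2.INTER_CUBIC)
cv2.imwrite("pics/pre.png",np.hstack([a,b])[:, :])
E
```

```text
time_s: 5.1
tool_pos: [0.5205, -0.2111, 0.2772]
tool_rot: [-179.9, -0.1, -74.0]
force: [-0.7, 0.2, 0.1]
grip_width: 0.0436
t 5.1 pos [ 0.5205 -0.2111  0.2772] rot [-1.7987e+02 -6.0000e-02 -7.4020e+01] F [-0.7  0.2  0.1] M [-0.06  0.16  0.05] w 0.0436
shift cm [ 0.05  0.52 13.32] turn [-0.002 -0.001  0.017]
```

```bash
python3 -m creep '[[0,0.5,3,0,0,0.017,0.5],[0,0,3,0,0,0,0.5],[0,0,2.5,0,0,0,0.5],[0,0,0,0,0,0,0.5],[0,0,0,0,0,0,0.5]]'
python3 - <<'E'
from h import *
need([.516,-.213,.144],-75)
S=optics.read_camera("side");T=optics.read_camera("top")
b=cv2.resize(S["frame"][125:215,305:395],(450,450),interpolation=cv2.INTER_CUBIC)
a=cv2.resize(T["frame"][185:255,350:400],(321,450),interpolation=cv2.INTER_CUBIC)
cv2.imwrite("pics/pre.png",np.hstack([a,b]))
E
```

```text
time_s: 5.7
tool_pos: [0.5217, -0.2159, 0.2]
tool_rot: [-179.0, -0.5, -75.0]
force: [0.4, 0.8, 0.7]
grip_width: 0.0435
t 5.7 pos [ 0.5217 -0.2159  0.2   ] rot [-178.98   -0.46  -74.99] F [0.4 0.8 0.7] M [-0.07  0.18  0.01] w 0.0435
shift cm [-0.47  0.58  5.59] turn [-0.018 -0.008  0.   ]
```

View pics/pre.png

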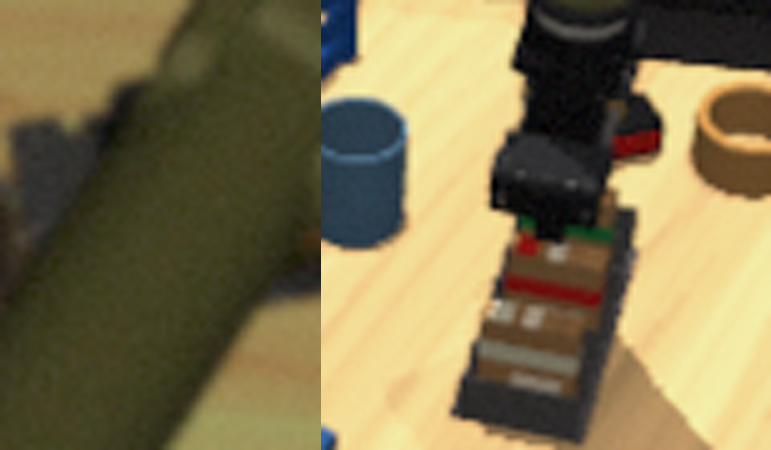

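The top view is hidden by the arm. The side view shows the fingers straight above the red carton's top, whose patch is at about (525,245) in the crop. I'll correct the offset and go down.

```bash
python3 -m creep '[[-0.45,0.6,0,-0.018,-0.008,0,0.5],[0,0,1.5,0,0,0,0.5],[0,0,1.5,0,0,0,0.5],[0,0,0,0,0,0,0.5],[0,0,0,0,0,0,0.5]]'
python3 - <<'E'
from h import *
need([.516,-.213,.144],-75)
E
```

```text
time_s: 6.3
tool_pos: [0.516, -0.2129, 0.1705]
tool_rot: [-179.8, -0.0, -74.9]
force: [-0.2, 0.5, 0.6]
grip_width: 0.0434
t 6.3 pos [ 0.516  -0.2129  0.1705] rot [-1.7979e+02 -4.0000e-02 -7.4920e+01] F [-0.2  0.5  0.6] M [-0.1   0.12  0.02] w 0.0434
shift cm [0.01 0.01 2.65] turn [-0.004 -0.001  0.001]
```

```bash
python3 -m creep '[[0,0,1.3,0,0,0,0.5],[0,0,1.3,0,0,0,0.5],[0,0,0,0,0,0,0.5],[0,0,0,0,0,0,0.5]]'; python3 -m creep '[[0,0,0,0,0,0,0.1],[0,0,0,0,0,0,0.1],[0,0,0,0,0,0,0.1],[0,0,0,0,0,0,0.1],[0,0,0,0,0,0,0.1],[0,0,0,0,0,0,0.1]]' 25; python3 -c "
from h import *
need([.516,-.213,.144],-75)"
```

```text
time_s: 6.7
tool_pos: [0.5157, -0.2128, 0.1415]
tool_rot: [-179.9, -0.0, -74.9]
force: [0.5, -0.0, -0.8]
grip_width: 0.0433
time_s: 7.3
tool_pos: [0.5162, -0.2133, 0.1423]
tool_rot: [-179.8, -0.1, -74.9]
force: [0.2, -0.3, -1.2]
grip_width: 0.0202
t 7.3 pos [ 0.5162 -0.2133  0.1423] rot [-1.7978e+02 -9.0000e-02 -7.4940e+01] F [ 0.2 -0.3 -1.2] M [-0.14  0.11 -0.02] w 0.0202
shift cm [-0.04  0.01 -0.17] turn [-0.004 -0.002  0.001]
```

```bash
python3 -m creep '[[0,0,-1,0,0,0,0.1],[0,0,-1.5,0,0,0,0.1],[0,0,-2,0,0,0,0.1],[0,0,-3,0,0,0,0.1],[0,0,-3,0,0,0,0.1],[0,0,-3,0,0,0,0.1],[0,0,-3,0,0,0,0.1],[0,0,-3,0,0,0,0.1],[0,0,-3,0,0,0,0.1],[0,0,-3,0,0,0,0.1],[0,0,0,0,0,0,0.1]]'; python3 -c "
from h import *
need([.5745,.2215,.40],1.2)"
```

```text
time_s: 8.4
tool_pos: [0.5104, -0.215, 0.4147]
tool_rot: [-179.8, 0.1, -75.3]
force: [1.0, -0.5, -3.9]
grip_width: 0.0198
t 8.4 pos [ 0.5104 -0.215   0.4147] rot [-1.7983e+02  1.4000e-01 -7.5270e+01] F [ 1.  -0.5 -3.9] M [-0.18  0.11  0.  ] w 0.0198
shift cm [-40.58 -17.29   1.62] turn [-0.004 -0.    -1.335]
```

```bash
python3 -m creep '[[-3.1,-1.3,0,0,0,0,0.1],[-3.1,-1.3,0,0,0,0,0.1],[-3.1,-1.3,0,0,0,0,0.1],[-3.1,-1.3,0,0,0,0,0.1],[-3.1,-1.3,0,0,0,0,0.1],[-3.1,-1.3,0,0,0,0,0.1],[-3.1,-1.3,0,0,0,0,0.1],[-3.1,-1.3,0,0,0,0,0.1],[-3.1,-1.3,0,0,0,0,0.1],[-3.1,-1.3,0,0,0,0,0.1],[-3.1,-1.3,0,0,0,0,0.1],[0,0,0,0,0,-0.11,0.1],[0,0,0,0,0,-0.11,0.1],[0,0,0,0,0,-0.11,0.1],[0,0,0,0,0,-0.11,0.1],[0,0,0,0,0,-0.11,0.1],[0,0,0,0,0,-0.11,0.1],[0,0,0,0,0,-0.11,0.1],[0,0,0,0,0,-0.11,0.1],[0,0,0,0,0,-0.11,0.1]]'; python3 -c "
from h import *
need([.5745,.2215,.40],1)"
```

```text
time_s: 10.4
tool_pos: [0.5534, 0.157, 0.4005]
tool_rot: [179.1, 1.2, -17.2]
force: [-0.5, 0.3, -3.4]
grip_width: 0.02
t 10.4 pos [0.5534 0.157  0.4005] rot [179.14   1.17 -17.21] F [-0.5  0.3 -3.4] M [-0.12 -0.02  0.08] w 0.02
shift cm [ 0.11 -6.79 -0.06] turn [ 0.012  0.023 -0.318]
```

```bash
python3 -m creep '[[0,-2.2,0,0.012,0.023,-0.10,0.1],[0.2,-2.1,0,0,0,-0.10,0.1],[0.5,-2.1,0,0,0,-0.10,0.1],[0,0,0,0,0,-0.02,0.1],[0,0,0,0,0,0,0.1]]'
python3 - <<'E'
from h import *
need([.5745,.2215,.37],1)
S=optics.read_camera("side")
np.save("s1.npy",S,allow_pickle=True)
cv2.imwrite("pics/over.png",cv2.resize(S["frame"][140:280,210:340],None,fx=4.2,fy=4.2,interpolation=cv2.INTER_CUBIC))
E
```

```text
time_s: 10.9
tool_pos: [0.5713, 0.2166, 0.3958]
tool_rot: [179.6, 0.3, 1.7]
force: [0.7, -0.7, -4.6]
grip_width: 0.0198
t 10.9 pos [0.5713 0.2166 0.3958] rot [179.57   0.3    1.66] F [ 0.7 -0.7 -4.6] M [-0.2  -0.03  0.01] w 0.0198
shift cm [ 0.35 -0.5   2.57] turn [0.008 0.005 0.012]
```

View pics/over.png

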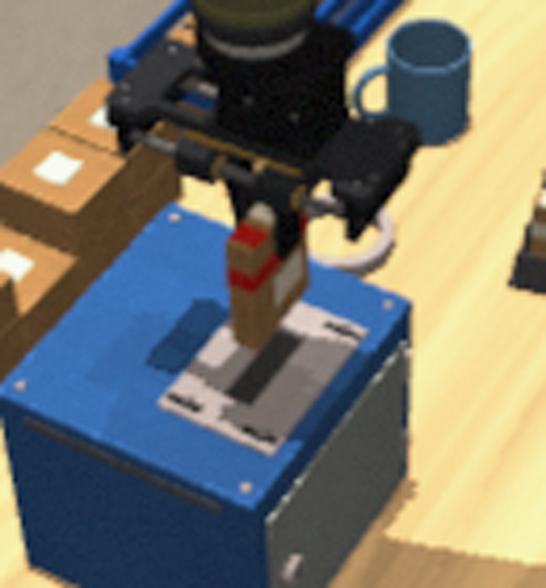

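The side view shows the carton hanging upright over the slot. Its bottom corners are near (233,340), (262,349) and (305,302) in the crop, and the slot runs from (240,395) to (290,345). I'll check how the carton sits in the hand.

Run:
```python
from h import *
np.set_printoptions(precision=4,suppress=True)
S=np.load("s1.npy",allow_pickle=True).item(); g=lambda x,y:((x+.5)/4.2-.5+210,(y+.5)/4.2-.5+140)
P=[plane(S,*g(*p),.2575) for p in((233,340),(262,349),(305,302))]; print(np.array(P))
print("top patch",[plane(S,*g(*p),.3525) for p in((228,236),(258,246))])
W=world(S); m=np.zeros((400,640),bool); m[140:280,210:340]=1
f=S["frame"].astype(int)
m&=(abs(W[...,0]-.571)<.05)&(abs(W[...,1]-.217)<.06)&(W[...,2]>.25)&(W[...,2]<.30)
Q=W[m]; print(m.sum(),"y range",np.percentile(Q,[1,5,50,95,99],axis=0),cv2.minAreaRect(Q[:,:2].astype(np.float32)))
```

```text
[[0.5807 0.252  0.2575]
 [0.5594 0.2491 0.2575]
 [0.5573 0.1973 0.2575]]
top patch [array([0.5815, 0.2485, 0.3525]), array([0.5599, 0.2465, 0.3525])]
195 y range [[0.5579 0.1831 0.2563]
 [0.5588 0.1876 0.2606]
 [0.5612 0.2347 0.2805]
 [0.5753 0.254  0.2979]
 [0.5797 0.2546 0.2996]] ((0.5701786279678345, 0.21983683109283447), (0.024243002757430077, 0.07654305547475815), 2.489942789077759)
```

```bash
python3 -m creep '[[0.45,-0.4,1,0.008,0.005,0.012,0.1],[0,0,1,0,0,0,0.1],[0,0,1,0,0,0,0.1],[0,0,1,0,0,0,0.1],[0,0,0,0,0,0,0.1],[0,0,0,0,0,0,0.1]]'; python3 -c "
from h import *
need([.576,.2205,.348],1)"
```

```text
time_s: 11.55
tool_pos: [0.5749, 0.218, 0.3504]
tool_rot: [180.0, 0.2, 0.5]
force: [-0.2, -0.5, -3.6]
grip_width: 0.0197
t 11.55 pos [0.5749 0.218  0.3504] rot [1.8e+02 1.7e-01 5.3e-01] F [-0.2 -0.5 -3.6] M [-0.08  0.09 -0.04] w 0.0197
shift cm [ 0.12 -0.25  0.24] turn [ 0.     0.003 -0.008]
```

```bash
python3 -m creep '[[0.1,-0.25,0,0,0.003,-0.008,0.1],[0,0,0.15,0,0,0,0.1],[0,0,0,0,0,0,0.1]]'
python3 - <<'E'
from h import *
need([.576,.2205,.348],1)
S=optics.read_camera("side")
np.save("s2.npy",S,allow_pickle=True)
cv2.imwrite("pics/near.png",cv2.resize(S["frame"][180:260,235:315],None,fx=7,fy=7,interpolation=cv2.INTER_CUBIC))
E
```

```text
time_s: 11.85
tool_pos: [0.5763, 0.2208, 0.3498]
tool_rot: [-180.0, -0.1, 1.0]
force: [0.3, -0.1, -4.4]
grip_width: 0.0197
t 11.85 pos [0.5763 0.2208 0.3498] rot [-1.7996e+02 -1.0000e-01  1.0300e+00] F [ 0.3 -0.1 -4.4] M [-0.15  0.12  0.03] w 0.0197
shift cm [-0.03  0.03  0.18] turn [-0.001 -0.002  0.001]
```

View pics/near.png

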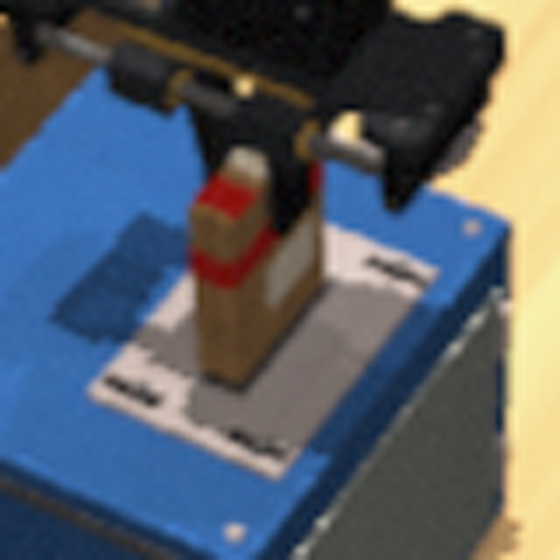

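The carton's bottom edge sits about 6 mm above the collar. A thin dark sliver of slot shows along its near edge, from (250,385) to (325,300), which is what a nearly centred carton should look like. I'll feel downwards from here.

```bash
python3 -m creep '[[0,0,0.2,0,0,0,0.1],[0,0,0.2,0,0,0,0.1],[0,0,0.1,0,0,0,0.1],[0,0,0,0,0,0,0.1]]'; for i in 1 2 3; do python3 -m creep '[[0,0,0.15,0,0,0,0.1],[0,0,0,0,0,0,0.1]]';done
```

```text
time_s: 12.3
tool_pos: [0.5765, 0.221, 0.3451]
tool_rot: [-179.9, -0.2, 1.0]
force: [0.5, -0.5, -3.6]
grip_width: 0.0197
time_s: 12.5
tool_pos: [0.5765, 0.221, 0.3434]
tool_rot: [-179.9, -0.2, 1.0]
force: [-0.0, 0.2, -3.7]
grip_width: 0.0196
time_s: 12.7
tool_pos: [0.5765, 0.221, 0.3417]
tool_rot: [-179.9, -0.2, 1.0]
force: [-1.1, -0.3, -3.5]
grip_width: 0.0199
time_s: 12.9
tool_pos: [0.5765, 0.221, 0.3401]
tool_rot: [-179.9, -0.2, 1.0]
force: [-0.4, 0.7, -3.1]
grip_width: 0.0199
```

```bash
for i in 1 2 3; do python3 -m creep '[[0,0,0.2,0,0,0,0.1],[0,0,0,0,0,0,0.1]]';done; python3 -c "
from h import *
need([.576,.2205,.282],1)"
```

```text
time_s: 13.1
tool_pos: [0.5765, 0.221, 0.3379]
tool_rot: [-179.9, -0.2, 1.0]
force: [-0.2, -0.7, -4.2]
grip_width: 0.0201
time_s: 13.3
tool_pos: [0.5765, 0.221, 0.3357]
tool_rot: [-179.9, -0.2, 1.0]
force: [0.3, -0.4, -4.5]
grip_width: 0.0201
time_s: 13.5
tool_pos: [0.5765, 0.221, 0.3336]
tool_rot: [-179.9, -0.2, 1.0]
force: [0.3, -0.9, -4.3]
grip_width: 0.0198
t 13.5 pos [0.5765 0.221  0.3336] rot [-1.7992e+02 -1.6000e-01  1.0400e+00] F [ 0.3 -0.9 -4.3] M [-0.05  0.03  0.01] w 0.0198
shift cm [-0.07  0.06  5.15] turn [-0.001 -0.003  0.001]
```

The carton is in the slot with no contact force. I'll keep going down in small steps.

```bash
python3 -m creep '[[0,0,0.25,0,-0.003,0,0.1],[0,0,0.25,0,0,0,0.1],[0,0,0.25,0,0,0,0.1],[0,0,0.25,0,0,0,0.1]]'; for i in 1 2 3; do python3 -m creep '[[0,0,0.3,0,0,0,0.1],[0,0,0.3,0,0,0,0.1],[0,0,0.2,0,0,0,0.1]]';done; python3 -c "
from h import *
need([.576,.2205,.282],1)"
```

```text
time_s: 13.9
tool_pos: [0.5767, 0.221, 0.323]
tool_rot: [-179.9, -0.0, 1.0]
force: [0.4, -0.1, -3.5]
grip_width: 0.0197
time_s: 14.2
tool_pos: [0.5766, 0.2211, 0.314]
tool_rot: [-179.9, 0.0, 1.0]
force: [-0.5, -0.0, -4.1]
grip_width: 0.0198
time_s: 14.5
tool_pos: [0.5765, 0.2211, 0.3052]
tool_rot: [-179.9, 0.0, 1.0]
force: [0.1, -0.1, -4.1]
grip_width: 0.02
time_s: 14.8
tool_pos: [0.5765, 0.2211, 0.2965]
tool_rot: [-179.9, 0.0, 1.0]
force: [0.3, 0.4, -3.9]
grip_width: 0.0198
t 14.8 pos [0.5765 0.2211 0.2965] rot [-1.7993e+02  3.0000e-02  1.0400e+00] F [ 0.3  0.4 -3.9] M [-0.08  0.03 -0.01] w 0.0198
shift cm [-0.05  0.06  1.45] turn [-0.001  0.     0.001]
```

```bash
python3 -m creep '[[0,0,0.3,0,0,0,0.1],[0,0,0.3,0,0,0,0.1],[0,0,0.3,0,0,0,0.1],[0,0,0,0,0,0,0.1]]'; for i in 1 2 3; do python3 -m creep '[[0,0,0.15,0,0,0,0.1],[0,0,0,0,0,0,0.1]]';done
```

```text
time_s: 15.2
tool_pos: [0.5764, 0.2211, 0.2863]
tool_rot: [-179.9, 0.1, 1.0]
force: [-0.7, -0.6, -3.1]
grip_width: 0.0201
time_s: 15.4
tool_pos: [0.5764, 0.2211, 0.2847]
tool_rot: [-179.9, 0.1, 1.0]
force: [0.1, 0.0, -4.4]
grip_width: 0.02
time_s: 15.6
tool_pos: [0.5765, 0.2212, 0.2833]
tool_rot: [-179.9, 0.0, 1.0]
force: [-0.5, 0.1, -3.9]
grip_width: 0.0195
time_s: 15.8
tool_pos: [0.5766, 0.2211, 0.2818]
tool_rot: [-179.9, 0.0, 1.0]
force: [-0.3, 1.1, -4.2]
grip_width: 0.0198
```

```bash
python3 -m creep '[[0,0,0.1,0,0,0,0.1],[0,0,0,0,0,0,0.1]]'; python3 -m creep '[[0,0,0,0,0,0,0.5],[0,0,0,0,0,0,0.5],[0,0,0,0,0,0,0.5],[0,0,0,0,0,0,0.5]]'; python3 -m creep '[[0,0,-1,0,0,0,0.5],[0,0,-2,0,0,0,0.5],[0,0,-2,0,0,0,0.5],[0,0,-1,0,0,0,0.5],[0,0,0,0,0,0,0],[0,0,0,0,0,0,0],[0,0,0,0,0,0,0],[0,0,0,0,0,0,0],[0,0,0,0,0,0,0]]' 10;  python3 - <<'E'
from h import *
need([.576,.221,.315],1)
S=optics.read_camera("side")
cv2.imwrite("pics/rest.png",cv2.resize(S["frame"][180:260,235:315],None,fx=6,fy=6,interpolation=cv2.INTER_CUBIC))
E
```

```text
time_s: 16.0
tool_pos: [0.5766, 0.2211, 0.2808]
tool_rot: [-179.9, 0.0, 1.0]
force: [-0.0, -0.2, -3.6]
grip_width: 0.0198
time_s: 16.4
tool_pos: [0.578, 0.2216, 0.2836]
tool_rot: [-179.8, -0.3, 1.0]
force: [-0.1, -0.0, -0.7]
grip_width: 0.0406
time_s: 17.3
tool_pos: [0.5773, 0.2211, 0.3466]
tool_rot: [-179.8, -0.2, 1.0]
force: [-0.7, -0.3, 0.1]
grip_width: 0.0113
t 17.3 pos [0.5773 0.2211 0.3466] rot [-179.8    -0.22    1.03] F [-0.7 -0.3  0.1] M [-0.11  0.04 -0.01] w 0.0113
shift cm [-0.14  0.02  3.16] turn [-0.004 -0.004  0.   ]
```

View pics/rest.png

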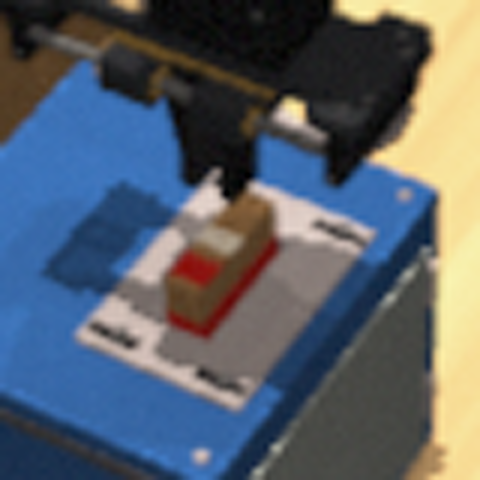

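The carton stands upright on the trap, about 32 mm out of the slot. The fingers are free of it, above and nearly closed. I'll shut them and press gently on its top.

```bash
python3 -m creep '[[-0.1,0,1,-0.004,-0.004,0,0],[0,0,1,0,0,0,0],[0,0,1,0,0,0,0],[0,0,0,0,0,0,0],[0,0,0,0,0,0,0]]'; for i in 1 2 3 4; do python3 -m creep '[[0,0,0.2,0,0,0,0],[0,0,0.1,0,0,0,0]]';done
```

```text
time_s: 17.85
tool_pos: [0.5754, 0.2209, 0.3116]
tool_rot: [179.8, 0.2, 1.0]
force: [0.8, 0.2, 0.4]
grip_width: 0.0005
time_s: 18.05
tool_pos: [0.5755, 0.2209, 0.3086]
tool_rot: [179.9, 0.2, 1.0]
force: [0.5, 0.5, 0.2]
grip_width: 0.0006
time_s: 18.25
tool_pos: [0.5758, 0.221, 0.3065]
tool_rot: [179.9, 0.1, 1.0]
force: [-0.8, -0.8, 2.8]
grip_width: 0.0004
time_s: 18.45
tool_pos: [0.5758, 0.221, 0.3049]
tool_rot: [180.0, 0.1, 1.0]
force: [-1.0, -0.6, 3.4]
grip_width: 0.0004
time_s: 18.65
tool_pos: [0.5759, 0.2211, 0.303]
tool_rot: [-180.0, 0.0, 1.0]
force: [-1.6, -1.0, 4.5]
grip_width: 0.0004
```

Contact came at TCP z of about 0.307 with 3–4.5 N, which matches the trap spring. I'll continue, with a limit of about 0.277 (28–30 mm of push).

```bash
for i in 1 2 3 4; do python3 -m creep '[[0,0,0.25,0,0,0,0],[0,0,0.25,0,0,0,0]]';done
```

```text
time_s: 18.85
tool_pos: [0.5759, 0.221, 0.2986]
tool_rot: [-179.9, 0.0, 1.0]
force: [0.1, -0.3, 2.6]
grip_width: 0.0005
time_s: 19.05
tool_pos: [0.5759, 0.2211, 0.2927]
tool_rot: [-180.0, 0.0, 1.0]
force: [-0.5, -0.1, 0.3]
grip_width: 0.0009
time_s: 19.25
tool_pos: [0.5758, 0.221, 0.2861]
tool_rot: [180.0, 0.1, 1.0]
force: [-0.0, 0.5, 0.8]
grip_width: 0.0004
time_s: 19.45
tool_pos: [0.5757, 0.221, 0.2798]
tool_rot: [180.0, 0.1, 1.0]
force: [-0.6, 0.2, -0.4]
grip_width: 0.0002
```

```bash
python3 -m creep '[[0,0,0,0,0,0,0],[0,0,-2,0,0,0,0],[0,0,-4,0,0,0,0],[0,0,-4,0,0,0,0],[0,0,-4,0,0,0,0],[0,0,0,0,0,0,0],[0,0,0,0,0,0,0]]';  python3 - <<'E'
from h import *
need([.576,.221,.4],1)
S=optics.read_camera("side")
cv2.imwrite("pics/after.png",np.hstack([cv2.resize(S["frame"][190:260,235:315],None,fx=5,fy=5,interpolation=cv2.INTER_CUBIC),cv2.resize(S["frame"][130:220,310:400],(350,350),interpolation=cv2.INTER_CUBIC)]))
E
```

```text
time_s: 20.15
tool_pos: [0.5753, 0.221, 0.4224]
tool_rot: [179.8, 0.3, 1.0]
force: [-0.5, -0.9, -1.2]
grip_width: 0.0004
t 20.15 pos [0.5753 0.221  0.4224] rot [179.82   0.29   1.03] F [-0.5 -0.9 -1.2] M [-0.06  0.06 -0.01] w 0.0004
shift cm [ 0.08 -0.01  2.24] turn [0.003 0.005 0.   ]
```

View pics/after.png

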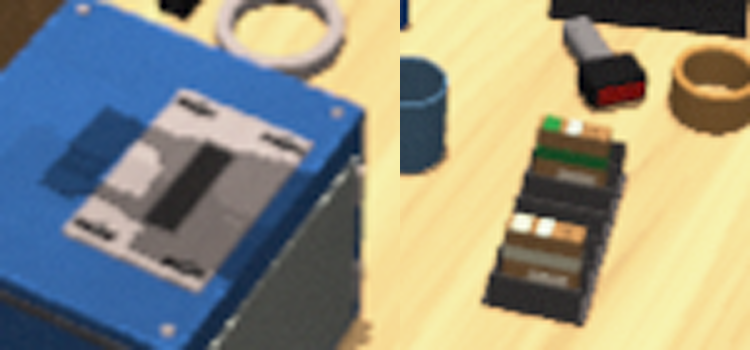

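The slot is clear and nothing stands out of it. The green and white cartons have not moved. I'll move the arm aside so the top camera can see the trap, and compare with the first picture.

```bash
python3 -m creep '[[0,4,0,0,0,0,0],[0,4,0,0,0,0,0],[0,4,0,0,0,0,0],[0,4,0,0,0,0,0],[0,4,0,0,0,0,0],[0,4,0,0,0,0,0],[0,0,0,0,0,0,0],[0,0,0,0,0,0,0],[0,0,0,0,0,0,0],[0,0,0,0,0,0,0]]';  python3 - <<'E'
from h import *
need([.576,.0,.4],1)
T0=np.load("top.npy",allow_pickle=True).item()
T=optics.read_camera("top");S=optics.read_camera("side"); S0=np.load("side.npy",allow_pickle=True).item()
for c in(T0,T): print(world(c)[182:193,240:254:3,2].round(3))
for c in(S0,S): print("side min slot z", world(c)[218:236,264:282,2].min().round(3))
f=lambda c:cv2.resize(c["frame"][165:210,215:280],None,fx=6,fy=6,interpolation=cv2.INTER_CUBIC)
cv2.imwrite("pics/fin.png",np.vstack([np.hstack([f(T0),f(T)]),cv2.resize(S["frame"][60:310,130:430],(780,300)) if 0 else np.hstack([cv2.resize(T["frame"][90:270,90:520],(780,327))])]))
E
```

```text
time_s: 21.2
tool_pos: [0.5766, -0.0242, 0.4097]
tool_rot: [179.7, 1.3, 1.3]
force: [-0.7, 0.5, 0.2]
grip_width: 0.0004
t 21.2 pos [ 0.5766 -0.0242  0.4097] rot [179.71   1.31   1.34] F [-0.7  0.5  0.2] M [-0.09  0.03 -0.02] w 0.0004
shift cm [ 0.01 -2.42  0.96] turn [0.005 0.023 0.006]
[[0.203 0.203 0.209 0.206 0.203]
 [0.193 0.194 0.201 0.204 0.207]
 [0.173 0.178 0.19  0.188 0.19 ]
 [0.159 0.168 0.168 0.172 0.173]
 [0.139 0.154 0.152 0.152 0.158]
 [0.147 0.141 0.148 0.141 0.147]
 [0.143 0.145 0.136 0.141 0.143]
 [0.143 0.137 0.143 0.133 0.147]
 [0.208 0.203 0.203 0.206 0.206]
 [0.205 0.203 0.203 0.204 0.206]
 [0.21  0.204 0.203 0.202 0.203]]
[[0.205 0.207 0.198 0.205 0.203]
 [0.193 0.202 0.198 0.207 0.198]
 [0.178 0.179 0.187 0.181 0.187]
 [0.172 0.164 0.179 0.178 0.173]
 [0.156 0.156 0.147 0.156 0.157]
 [0.144 0.14  0.14  0.141 0.148]
 [0.14  0.134 0.144 0.146 0.144]
 [0.136 0.148 0.145 0.138 0.131]
 [0.201 0.209 0.205 0.201 0.2  ]
 [0.204 0.202 0.209 0.206 0.204]
 [0.204 0.207 0.21  0.211 0.202]]
side min slot z 0.157
side min slot z 0.157
```

View pics/fin.png

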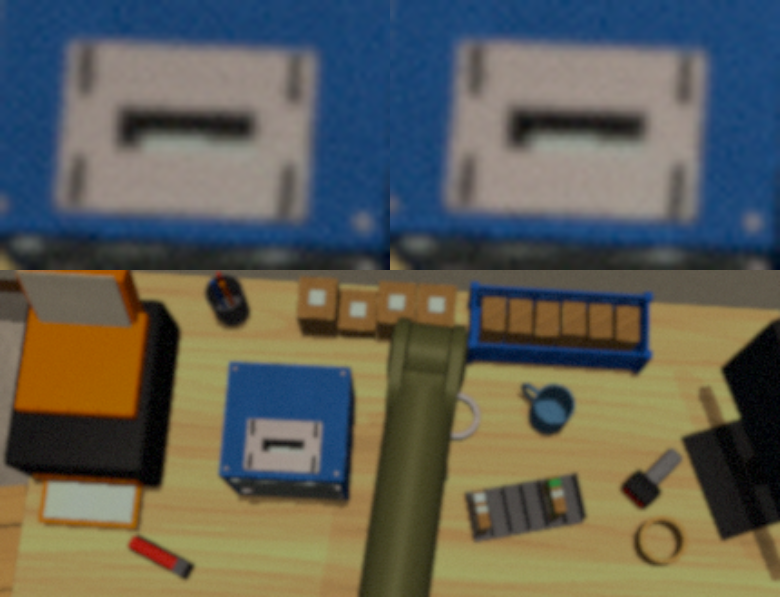

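The trap (the bright strip at slot centre (580,140)) looks the same as in the first picture. It measures z ≈ 0.142 in both, so it has shut again and the carton is below it. Nothing else has moved in view, and the arm touches nothing.

```bash
python3 -c "
from h import *
print(order.sign_off())"
```

```text
the job is handed in; nothing more can be done
None
```

The red-banded carton is inside the returns box and the trap has shut behind it. I handed the job in at about 21 s.

**What I did:**
- I gripped the carton across its 20 mm thickness at 25 N, lifted it out of the sorter and turned it over the slot.
- It went down the slot with no contact force, so I didn't need to search for the opening.
- I let it go on the trap with about 32 mm standing out.
- I then pressed it through with closed fingertips. The highest reading was about 4.5 N, and the force had gone after about 15 mm of measured push, slightly sooner than the 18–28 mm expected.

**Last checks:**
- **Slot:** it is empty, and the trap reads about 0.142 m high, the same as before I started. That is where a shut trap should be.
- **Other things:** the green and white cartons and everything else in view look undisturbed. I judged this by eye. The stamp was not visible in the last picture, and part of the bearing ring was hidden by the arm.
- **Arm:** it stands clear, with about zero force on the tool.
- **Disagreements:** the two cameras differed by about 3 mm on where the slot was along x. I used the side camera's position relative to the carton, and that fitted. The carton lying inside the box can't be seen directly. I infer it from the empty slot and the shut trap.

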